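# Slot the loose palette into its place in the leaning row

## Task

The make-up palettes stand in the leaning oak caddy in order of height, shortest on the left as seen from the robot, but one palette still stands by itself on the shelf. Slide the palettes in the caddy apart to open a gap where its height belongs, then slide it in gently, without dropping it, until it stands fully home on the caddy's floor. At the end all five stand straight side by side in the caddy, none slumped against another, in order of height, and everything else on the shelf is left where it is.

Things in the scene. Friction and masses are not known exactly. Their poses are not given: they have to be found in the camera images.
- caddy: Leaning oak palette caddy fixed to the shelf, 166 mm long (y), yawed up to 15 degrees, holding four palettes 1.5 to 3 mm apart, with 13 to 29 mm free at each end: in all, room for one more palette and 20 mm. Boards 8 mm thick. Origin: on the shelf below the slot's floor centre; x away from the robot, y left along the row, z up.
- caddy_slot (a point): Centre of the slot's floor, 32 mm above the shelf. z: out of the mouth, up and leaning 30 degrees towards the robot; y: left along the row; x: from front to back board. The slot is undivided, 150 mm wide (y) and 68 mm deep (x); its front (robot side) board is 36 mm, end boards 40, back board 44 mm high. Palettes in it rest on the front board, so they centre at x = -6 mm.
- case_xs: Leftmost (+y), shortest palette in the caddy. Hard-shell palette, 26 mm thick (own y), 56 mm wide (own x), 70 mm tall (own z), 70 to 140 g, brown bamboo with a dark seam, flat edges. Origin: centre of the underside. Loose, slides easily; it leans with the slot (z along the slot's z), foot on its floor, one narrow edge on the front board.
- case_s: Second palette from the left in the caddy. Hard-shell palette, 26 mm thick (own y), 56 mm wide (own x), 78 mm tall (own z), 77 to 154 g, brown bamboo with a dark seam, flat edges. Origin: centre of the underside. Loose, slides easily; it leans with the slot (z along the slot's z), foot on its floor, one narrow edge on the front board.
- case_l: Third palette from the left in the caddy. Hard-shell palette, 26 mm thick (own y), 56 mm wide (own x), 94 mm tall (own z), 94 to 189 g, brown bamboo with a dark seam, flat edges. Origin: centre of the underside. Loose, slides easily; it leans with the slot (z along the slot's z), foot on its floor, one narrow edge on the front board.
- case_xl: Rightmost (-y), tallest palette in the caddy. Hard-shell palette, 26 mm thick (own y), 56 mm wide (own x), 102 mm tall (own z), 105 to 210 g, brown bamboo with a dark seam, flat edges. Origin: centre of the underside. Loose, slides easily; it leans with the slot (z along the slot's z), foot on its floor, one narrow edge on the front board.
- case_m: The loose palette, standing upright by itself on the shelf left or right of the caddy, yawed up to 30 degrees. Hard-shell palette, 26 mm thick (own y), 56 mm wide (own x), 86 mm tall (own z), 84 to 168 g, brown bamboo with a dark seam, flat edges. Origin: centre of the underside. In the row either broad face may look either way.
- perfume: Bystander: small round glass perfume bottle, 64 mm in diameter, 88 mm tall with its steel cap, standing on the other side of the caddy from the loose palette. Origin: centre of the underside.
- lip_balm: Bystander: round white silicone lip balm case, 42 mm in diameter, 34 mm tall. Origin: centre of the underside.
- hair_clip: Bystander: steel hair clip lying flat, 85 mm long (x), 20 mm wide, 11 mm high. Origin: centre of the underside.
- brush_cup: Bystander: bamboo brush cup, 72 mm in diameter, 100 mm tall, brushes standing in it to about 190 mm. Origin: centre of the underside.
- nail_polish: Bystander: square nail polish bottle, 28 mm wide, 76 mm tall with its cap. Origin: centre of the underside.
- cream_jar: Bystander: white cream jar with aluminium lid, 62 mm in diameter, 44 mm tall. Origin: centre of the underside.
- compact: Bystander: round powder compact lying flat, 68 mm in diameter, 15 mm high. Origin: centre of the underside.
Not all that is in view belongs to the job. What is shaped like the case_l but blue or green is not meant.

How it is judged:
By the outcome, as a careful person would: the job done as asked, in the order asked, and still so for the second after the job is handed in, with the robot touching nothing.
It also fails if it takes over 61 s, if anything falls off the work surface, if the arm or the gripper's body presses on something with over 40 N, if the wrist force passes 120 N, or if a joint passes its speed limit or range.

## Robot

A 6-joint arm with a two-finger parallel gripper is mounted at the origin on the work surface. World frame = base frame: x ahead of the robot, y to its left, z up, the work surface at z = 0. Lengths are in m, angles in rad, forces in N, time in s.
With the tool pointing down it reaches from about 0.25 to 0.775 m from the base axis. Payload 4 kg.
Tool frame: the origin (TCP) lies at the very end of the fingers, on their centre line; the grasp point (between the pads) lies hold_point_z behind it (hold_point_z is the distance from the TCP to the grasp point, in m); z points along the fingers, y is the direction in which the jaws open and shut (so a half turn about z gives the same grasp; the last joint's range is limited). The gripper opens to 94 mm and grips with 3 to 60 N. Pads are 16 mm wide; open, the fingers measure 119 mm over their backs; the gripper's body (75 mm by 177 mm) begins 78 mm behind the grasp point.
Start: joints at [-1.396, 0.087, 1.371, -0, 1.684, -0.103], TCP at [0.151, -0.529, 0.206] pointing down, gripper open.
Joint ranges: [-3.1, 3.1], [-0.76, 2.03], [0.27, 2.55], [-1.08, 4.22], [0.17, 2.65], [-2.57, 2.57]. Speed limits (rad/s): [2.79, 2.79, 3.14, 3.14, 3.14, 3.14].

## Interface

Orientations are given as [roll, pitch, yaw] about the fixed x, y, z axes, in that order (R = Rz(yaw) Ry(pitch) Rx(roll)).
In Python, from bench import * gives the robot as it stands.
- The arm moves only by the tool step_arm, never from a script. Its argument "increments" is text: rows parted by semicolons, each of 6 numbers parted by spaces: the shift along the tool's x, y, z in cm, then the turn, a rotation vector about the tool's x, y, z in rad. A call has 1 to 5 rows; each row shifts and turns the commanded pose from where the row before left it, along the tool's axes as they then stand; what a row does not reach is not made up. A row lasts 1/10 s, in which the tool goes at most 50 mm and 8.59 degrees, less where a joint would pass 70% of its speed; a pose out of reach is approached as far as the arm can. A call is refused whole if a number of a shift passes 5 or a number of a turn 0.15, either way. A call with a gripper value outside its range is refused whole. "claw" is the gripper's target within -1 to 1 (shut at 1, half-way at 0, fully open at -1), set as the call begins (left out, the last holds). The fingers move at their own pace and stop on an object; the grip force is fixed at half the most. Time passes only in rows, so rows that do not move let the fingers close. It gives the time, the measured TCP pose, the force and the opening at its end, in the units of the state.
- get_obs(): the state, without advancing time (a new reading comes with each control period).
- snapshot(name): name is "side" or "top"; returns the picture (420x560x3 uint8, red, green, blue); there is no depth.
- calibration(name): a dict with "camera_matrix" (3x3 intrinsics, pixels), "eye" and "orientation" of the camera in the world. Camera axes: x right, y up, looking along -z (the intrinsics and any distortion apply to the point x, -y, -z); pixel columns grow to the right and rows downward; lengths in m; the calibration is good to about 2 mm. A picture is of the moment at which its call begins. calibration takes no time and is no camera call.
- close_job(): hands the job in, once; it reports no verdict.
The state is a dict: "time": time; "joint_positions": joint angles; "qvel": joint speeds; "joint_torque": joint torques, N m; "tool_pos": TCP position; "ee_rot": TCP orientation; "wrist_force": force on the tool from outside, world axes, zero at the start; "wrist_torque": the same for the moment, N m; "width": finger opening in m.
Only numpy, scipy, OpenCV 4.12 (cv2) and the standard library are available. Lean on these libraries where they do the work, as an engineer would, in place of code of your own. Each camera call takes 0.05 s, during which the arm holds its last target. There are 200 camera calls.

## Working session

There is one attempt and no reset: what is moved stays moved. The work goes in short steps, Python scripts to look and compute and a tool call to move; the robot and the scene stay as the last step left them, time stands still between calls to the robot, and variables do not carry over. Pictures are saved under pics/ and viewed, about 8 in all and at most 12, crops included, and the job is handed in when it is done.

Besides the shell and the picture viewer there is one more tool, called as name(argument=value, ...) on one line, values as JSON. step_arm: Moves the arm, as the interface text tells. Its arguments: {"type":"object","properties":{"increments":{"type":"string"},"claw":{"type":"number"}},"required":["increments"]}

```bash
ls; mkdir -p pics
python3 - <<'E'
from bench import *
import cv2,numpy as np
for n in("top","side"):
    im=snapshot(n); cv2.imwrite(f"pics/{n}0.png",im[:,:,::-1]); c=calibration(n); print(n,c)
o=get_obs();print(o)
E
```

```text
pics
top {'camera_matrix': array([[436.27156384,   0.        , 278.79457162],
       [  0.        , 436.27156384, 209.62876848],
       [  0.        ,   0.        ,   1.        ]]), 'eye': array([0.34633584, 0.00191976, 1.12196672]), 'orientation': array([ 2.45138427e-01, -5.70923764e-05, -1.55231551e+00])}
side {'camera_matrix': array([[462.01246837,   0.        , 279.82443553],
       [  0.        , 462.01246837, 203.88646792],
       [  0.        ,   0.        ,   1.        ]]), 'eye': array([ 0.37231214, -0.92247371,  1.03603755]), 'orientation': array([ 0.78060417, -0.00306309, -0.23285036])}
{'time': 0.1, 'joint_positions': array([-1.39609072e+00,  8.78639963e-02,  1.37208842e+00, -9.75967828e-06,
        1.68358581e+00, -1.03071020e-01]), 'qvel': array([ 8.12311185e-05, -8.80906000e-04, -1.99644875e-03, -6.92710001e-04,
       -1.59067759e-04, -2.00646344e-03]), 'joint_torque': array([ 2.20165421e-03, -3.41250730e+01, -3.03301871e+01,  7.20534520e-02,
        3.03826563e-02, -8.66288860e-05]), 'tool_pos': array([ 0.15074237, -0.52843207,  0.20443802]), 'ee_rot': array([-3.13965640e+00, -1.90529414e-04,  2.77775355e-01]), 'wrist_force': array([ 0.3253208 , -0.49532145,  0.49254395]), 'wrist_torque': array([ 0.02399826,  0.00946896, -0.00535856]), 'width': 0.09383771264533677}
```

View pics/top0.png

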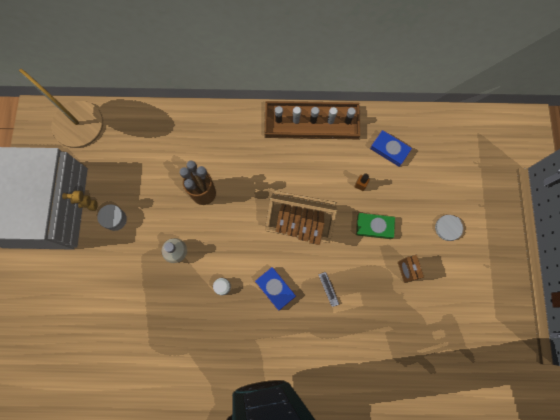

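View pics/side0.png

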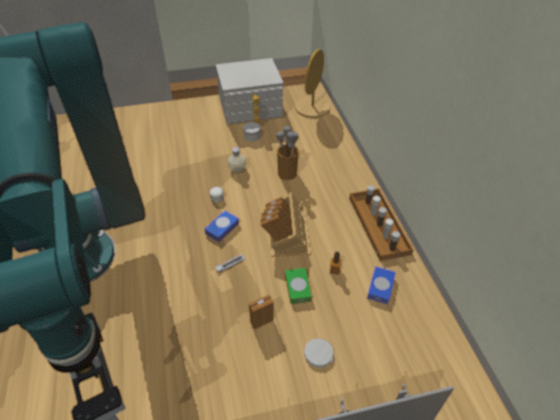

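Top view: caddy with four brown palettes at (303,220). The loose brown palette is at (411,268), right of the caddy. The perfume is at (173,250), and the blue and green lookalikes are at (275,288), (391,148) and (377,225). Side view: the loose palette is at (262,312) and the caddy at (283,220). The only lone brown palette is (411,268), so I'll enlarge that one and the caddy.

```bash
cat > h.py <<'E'
import numpy as np,cv2
from scipy.spatial.transform import Rotation as R
from bench import *
def cam(n):
    c=calibration(n);return c["camera_matrix"],np.array(c["eye"]),R.from_euler("xyz",c["orientation"]).as_matrix()
def proj(n,P):
    K,e,M=cam(n);p=(np.atleast_2d(P)-e)@M*[1,-1,-1];q=p@K.T;return q[:,:2]/q[:,2:]
def ray(n,uv):
    K,e,M=cam(n);uv=np.atleast_2d(uv);p=np.c_[uv,np.ones(len(uv))]@np.linalg.inv(K).T*[1,-1,-1];return e,p@M.T
def onz(n,uv,z):
    e,d=ray(n,uv);return e+d*((z-e[2])/d[:,2:])
E
python3 - <<'E'
from h import *
t=cv2.imread("pics/top0.png");s=cv2.imread("pics/side0.png")
a=cv2.resize(t[185:255,255:345],None,fx=6,fy=6,interpolation=cv2.INTER_CUBIC)
cv2.imwrite("pics/c1.png",a)
b=cv2.resize(t[245:295,385:435],None,fx=8,fy=8,interpolation=cv2.INTER_CUBIC)
c=cv2.resize(s[285:335,237:287],None,fx=8,fy=8,interpolation=cv2.INTER_CUBIC)
cv2.imwrite("pics/c2.png",np.hstack([b,c]))
print(onz("top",[[303,226],[411,268]],0.09))
E
```

```text
[[ 0.56478214 -0.05258347  0.09      ]
 [ 0.46828804 -0.30786244  0.09      ]]
```

View pics/c1.png

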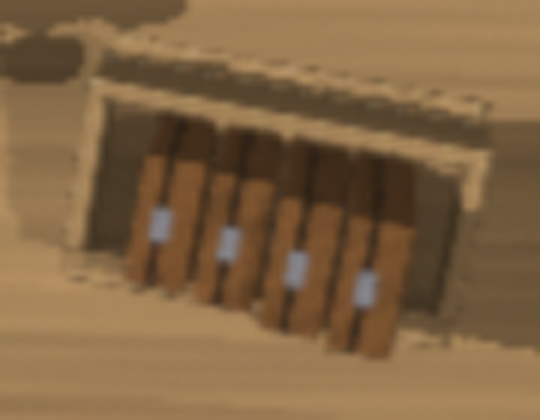

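View pics/c2.png

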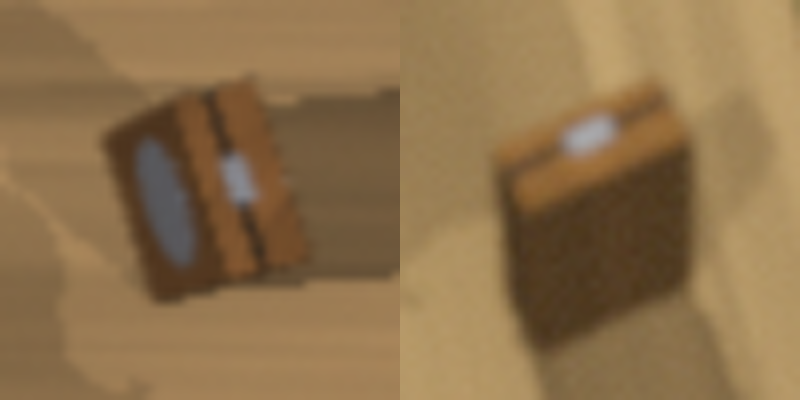

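Crops (c1 is 6x from (255,185)): the four palettes show clasps at (160,226), (228,245), (296,270), (366,289), with heights increasing to the right. The back board's top edge runs from (95,85) to (490,155). c2 confirms the loose brown palette, with its top corners at about (185,100), (255,80), (310,260), (225,278) at 8x from (385,245). Next I'll measure them.

Run:
```python
from h import *
t=cv2.imread("pics/top0.png");s=cv2.imread("pics/side0.png")
def blobs(im,x0,y0,x1,y1,amin=3):
    c=im[y0:y1,x0:x1].astype(int);m=((c[:,:,0]>c[:,:,2]-5)&(c.sum(2)>270)).astype(np.uint8)
    w=np.clip(c[:,:,0]-c[:,:,2]+40,0,None)*cv2.dilate(m,np.ones((3,3),np.uint8))
    n,l,st,ce=cv2.connectedComponentsWithStats(cv2.dilate(m,np.ones((3,3),np.uint8)));out=[]
    yy,xx=np.mgrid[y0:y1,x0:x1]
    for i in range(1,n):
        k=(l==i)*w; 
        if st[i,4]>6: out.append([(xx*k).sum()/k.sum(),(yy*k).sum()/k.sum(),st[i,4]])
    return np.array(out)
B=blobs(t,274,210,325,240);print("top clasps",B.round(2))
Bs=blobs(s,255,190,300,240);print("side",Bs.round(2))
M=blobs(t,410,260,420,275);print("m",M.round(2));Ms=blobs(s,300-50,295,275,312);print("m side",Ms.round(2))
B=B[np.argsort(B[:,0])]
H=np.array([.070,.078,.094,.102])
P=np.array([onz("top",b[:2],.029+.866*h)[0] for b,h in zip(B,H)])
psi=-.15
for k in range(5):
    S=(R.from_euler("z",psi)*R.from_euler("y",-np.pi/6)).as_matrix()
    F=P-H[:,None]*S[:,2]-(-.006)*S[:,0]
    d=np.polyfit(F[:,1],F[:,0],1);psi=-np.arctan(d[0])
print("psi deg",np.degrees(psi));print("top pts",P.round(4));print("feet on axis",F.round(4)); print("pitch",-np.diff(F@S[:,1])*1e3)
print("side proj of clasps",proj("side",P).round(1))
# back board top ends
c=np.array([[97,85],[487,155]])/6+[255,185]-.4
E=onz("top",c,.032+.038*.5+.044*.866);print("board ends along y",E@S[:,1]*1e3,"palettes",F@S[:,1]*1e3)
mt=onz("top",np.array([[185,100],[255,80],[310,260],[225,278]])/8+[385,245]-.4,.086);print(mt.round(4),mt.mean(0),np.linalg.norm(np.diff(mt,axis=0),axis=1))
print("m clasp",[onz("top",b[:2],.086).round(4) for b in M],[onz("side",b[:2],.086).round(4) for b in Ms])
```

```text
top clasps [[281.22 222.04  26.  ]
 [292.66 225.2   25.  ]
 [303.9  229.25  27.  ]
 [315.43 232.7   30.  ]]
side []
m [[414.26 267.04  29.  ]]
m side [[260.26 301.38  21.  ]]
psi deg -9.73069863300452
top pts [[ 5.737e-01  2.000e-04  8.960e-02]
 [ 5.649e-01 -2.740e-02  9.650e-02]
 [ 5.527e-01 -5.370e-02  1.104e-01]
 [ 5.435e-01 -8.030e-02  1.173e-01]]
feet on axis [[ 0.6133 -0.0066  0.032 ]
 [ 0.6085 -0.0349  0.032 ]
 [ 0.6041 -0.0625  0.032 ]
 [ 0.5989 -0.0898  0.032 ]]
pitch [28.69115243 27.94202515 27.83927812]
side proj of clasps [[273.  202.2]
 [272.1 207.7]
 [269.8 211.5]
 [268.6 217.2]]
board ends along y [133.25566588 -28.15274104] palettes [97.15218909 68.46103666 40.51901151 12.67973339]
[[ 0.4946 -0.3027  0.086 ]
 [ 0.5009 -0.3239  0.086 ]
 [ 0.4479 -0.337   0.086 ]
 [ 0.4422 -0.3117  0.086 ]] [ 0.47138249 -0.31880245  0.086     ] [0.02213466 0.05464554 0.02596873]
m clasp [array([[ 0.4712, -0.3169,  0.086 ]])] [array([[ 0.4709, -0.3165,  0.086 ]])]
```

Clasps from the top and side views agree to 0.5 mm for case_m, and the caddy slack sums to 46 mm as the spec says. Plan: grip case_l by its narrow edges and slide it right 18 mm. Then slide case_s left 14 mm, which leaves a gap of about 34 mm.

```bash
cat >> h.py <<'E'
PSI=np.radians(-9.73)
S=(R.from_euler("z",PSI)*R.from_euler("y",-np.pi/6)).as_matrix()
# slot origin: axis foot of case_l shifted to the slot's centre
O=np.array([.6041,-.0625,.032])+S[:,1]*(.05255-.04052)
RT=R.from_matrix(np.c_[S[:,1],S[:,0],-S[:,2]])   # tool leaning with the slot
def slot(x,y,z): return O+S@np.array([x,y,z])/1e3
def now():
    o=get_obs();return o,np.array(o["tool_pos"]),R.from_euler("xyz",o["ee_rot"])
def plan(p,r,n):
    """n rows from the measured pose to p,r: print them in the units of step_arm"""
    o,p0,r0=now();w=(r0.inv()*r).as_rotvec()/n;rows=[]
    for i in range(n):
        ri=r0*R.from_rotvec(w*i);rows.append(np.r_[ri.inv().apply((p-p0)/n)*100,w])
    print("d cm",((p-p0)*100).round(2),"step",np.linalg.norm(p-p0)/n*100,"deg/row",np.degrees(np.linalg.norm(w)))
    for k in range(0,n,5): print("; ".join(" ".join(f"{v:.2f}" if j<3 else f"{v:.3f}" for j,v in enumerate(x)) for x in rows[k:k+5]))
def where():
    o,p,r=now();q=S.T@(p-O)*1e3
    print("t",round(o["time"],2),"slot mm",q.round(1),"rot err",(RT.inv()*r).as_rotvec().round(3),"F",np.round(o["wrist_force"],1),"w",round(o["width"],4))
E
python3 - <<'E'
from h import *
print(slot(0,0,0)); plan(slot(-5,-12,160),RT,20)
E
```

```text
[ 0.60613314 -0.05064305  0.032     ]
d cm [37.02 48.02 -3.64] step 3.037310878301575 deg/row 3.517819575911939
2.44 -1.80 0.19 -0.023 0.015 -0.055; 2.53 -1.67 0.18 -0.023 0.015 -0.055; 2.62 -1.53 0.18 -0.023 0.015 -0.055; 2.69 -1.39 0.19 -0.023 0.015 -0.055; 2.76 -1.25 0.20 -0.023 0.015 -0.055
2.82 -1.10 0.21 -0.023 0.015 -0.055; 2.88 -0.95 0.23 -0.023 0.015 -0.055; 2.92 -0.79 0.25 -0.023 0.015 -0.055; 2.96 -0.64 0.27 -0.023 0.015 -0.055; 2.98 -0.48 0.31 -0.023 0.015 -0.055
3.00 -0.32 0.34 -0.023 0.015 -0.055; 3.01 -0.17 0.38 -0.023 0.015 -0.055; 3.01 -0.01 0.42 -0.023 0.015 -0.055; 3.00 0.14 0.47 -0.023 0.015 -0.055; 2.98 0.29 0.51 -0.023 0.015 -0.055
2.95 0.44 0.57 -0.023 0.015 -0.055; 2.91 0.59 0.62 -0.023 0.015 -0.055; 2.87 0.73 0.68 -0.023 0.015 -0.055; 2.81 0.87 0.74 -0.023 0.015 -0.055; 2.75 1.01 0.80 -0.023 0.015 -0.055
```

step_arm(increments="2.44 -1.80 0.19 -0.023 0.015 -0.055; 2.53 -1.67 0.18 -0.023 0.015 -0.055; 2.62 -1.53 0.18 -0.023 0.015 -0.055; 2.69 -1.39 0.19 -0.023 0.015 -0.055; 2.76 -1.25 0.20 -0.023 0.015 -0.055", claw=-1)

```text
time: 0.6
tool_pos: [0.2438, -0.4075, 0.1956]
ee_rot: [3.018, -0.059, 0.559]
wrist_force: [0.2, -0.8, 1.3]
width: 0.0937
```

step_arm(increments="2.82 -1.10 0.21 -0.023 0.015 -0.055; 2.88 -0.95 0.23 -0.023 0.015 -0.055; 2.92 -0.79 0.25 -0.023 0.015 -0.055; 2.96 -0.64 0.27 -0.023 0.015 -0.055; 2.98 -0.48 0.31 -0.023 0.015 -0.055")

```text
time: 1.1
tool_pos: [0.336, -0.2873, 0.1869]
ee_rot: [2.882, -0.08, 0.844]
wrist_force: [-0.7, 1.0, 0.7]
width: 0.0943
```

step_arm(increments="3.00 -0.32 0.34 -0.023 0.015 -0.055; 3.01 -0.17 0.38 -0.023 0.015 -0.055; 3.01 -0.01 0.42 -0.023 0.015 -0.055; 3.00 0.14 0.47 -0.023 0.015 -0.055; 2.98 0.29 0.51 -0.023 0.015 -0.055")

```text
time: 1.6
tool_pos: [0.4281, -0.167, 0.1783]
ee_rot: [2.746, -0.062, 1.129]
wrist_force: [-0.4, -0.1, 0.5]
width: 0.0944
```

step_arm(increments="2.95 0.44 0.57 -0.023 0.015 -0.055; 2.91 0.59 0.62 -0.023 0.015 -0.055; 2.87 0.73 0.68 -0.023 0.015 -0.055; 2.81 0.87 0.74 -0.023 0.015 -0.055; 2.75 1.01 0.80 -0.023 0.015 -0.055")

```text
time: 2.1
tool_pos: [0.52, -0.0464, 0.1698]
ee_rot: [2.62, -0.007, 1.409]
wrist_force: [0.3, -0.9, -0.2]
width: 0.0942
```

step_arm(increments="0 0 0 0 0 0; 0 0 0 0 0 0; 0 0 0 0 0 0")

```text
time: 2.4
tool_pos: [0.5194, -0.0485, 0.1704]
ee_rot: [2.621, -0.007, 1.405]
wrist_force: [0.3, -0.1, -0.3]
width: 0.0941
```

```bash
python3 - <<'E'
from h import *
where(); plan(slot(-5,-12,54),RT,8)
im=snapshot("side");cv2.imwrite("pics/s1.png",cv2.resize(im[130:300,150:400,::-1],None,fx=3,fy=3))
E
python3 -c "from bench import *; print(globals().get('hold_point_z'))"
```

```text
t 2.4 slot mm [ -5.2 -12.6 162.8] rot err [ 0.003  0.008 -0.   ] F [ 0.3 -0.1 -0.3] w 0.0941
d cm [ 5.38 -0.87 -9.41] step 1.3597206496569532 deg/row 0.06096227945087437
-0.00 0.01 1.36 -0.000 -0.001 0.000; -0.00 0.01 1.36 -0.000 -0.001 0.000; -0.00 0.01 1.36 -0.000 -0.001 0.000; 0.00 0.00 1.36 -0.000 -0.001 0.000; 0.00 0.00 1.36 -0.000 -0.001 0.000
0.00 0.00 1.36 -0.000 -0.001 0.000; 0.00 0.00 1.36 -0.000 -0.001 0.000; 0.01 0.00 1.36 -0.000 -0.001 0.000
0.0188
```

step_arm(increments="0 0 1.5 0 -0.004 0; 0 0 1.5 0 -0.004 0; 0 0 1.5 0 0 0; 0 0 1.5 0 0 0; 0 0 1.5 0 0 0")

```text
time: 2.95
tool_pos: [0.5567, -0.0552, 0.1053]
ee_rot: [2.62, -0.0, 1.4]
wrist_force: [0.4, 0.0, 0.3]
width: 0.0938
```

step_arm(increments="0 0 1.2 0 0 0; 0 0 1.2 0 0 0; 0 0 0.8 0 0 0; 0 0 0 0 0 0; 0 0 0 0 0 0")

```text
time: 3.45
tool_pos: [0.5724, -0.0565, 0.0778]
ee_rot: [2.62, -0.0, 1.402]
wrist_force: [0.7, 1.0, -0.3]
width: 0.0938
```

Run:
```python
from h import *
where()
a=snapshot("side")[150:290,200:360,::-1];b=snapshot("top")[170:310,230:390,::-1]
cv2.imwrite("pics/s1.png",cv2.resize(np.hstack([a,b]),None,fx=2.5,fy=2.5,interpolation=cv2.INTER_CUBIC))
```

```text
t 3.45 slot mm [ -5.  -11.5  55.7] rot err [ 0.002  0.001 -0.001] F [ 0.7  1.  -0.3] w 0.0938
```

View pics/s1.png

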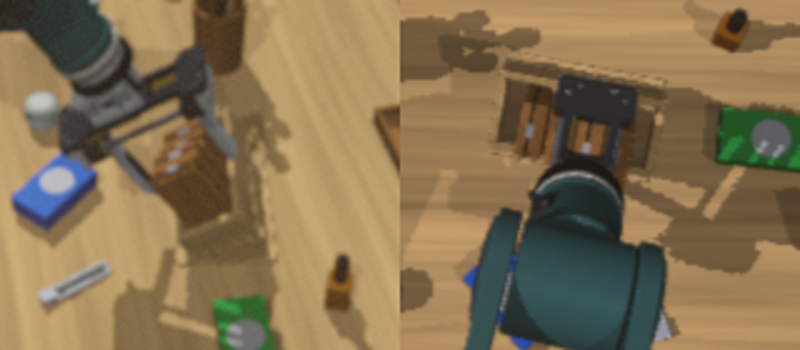

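The fingers straddle the row front to back, at (150,165) and (230,140) in the side crop. case_l's clasp at (587,148) in the top crop is centred between them. Closing.

step_arm(increments="0 0 0 0 0 0; 0 0 0 0 0 0; 0 0 0 0 0 0; 0 0 0 0 0 0; 0 0 0 0 0 0", claw=1)

```text
time: 4.05
tool_pos: [0.572, -0.0564, 0.0775]
ee_rot: [2.621, -0.0, 1.403]
wrist_force: [-0.8, 0.4, 0.5]
width: 0.0573
```

step_arm(increments="0 0 0 0 0 0; 0 0 0 0 0 0")

```text
time: 4.25
tool_pos: [0.572, -0.0564, 0.0774]
ee_rot: [2.621, -0.0, 1.403]
wrist_force: [-2.4, -0.3, 0.9]
width: 0.0558
```

```bash
python3 -c "
from h import *
where()"
```

```text
t 4.25 slot mm [ -5.6 -11.4  55.6] rot err [ 0.003  0.001 -0.001] F [-2.4 -0.3  0.9] w 0.0558
```

step_arm(increments="-0.3 0 0 0 0 0; -0.3 0 0 0 0 0; -0.3 0 0 0 0 0; -0.3 0 0 0 0 0; 0 0 0 0 0 0")

```text
time: 4.75
tool_pos: [0.5702, -0.0689, 0.0776]
ee_rot: [2.621, 0.0, 1.402]
wrist_force: [-1.2, -0.2, -0.6]
width: 0.0557
```

step_arm(increments="-0.2 0 0 0 0 0; -0.2 0 0 0 0 0; -0.2 0 0 0 0 0; 0 0 0 0 0 0; 0 0 0 0 0 0")

```text
time: 5.25
tool_pos: [0.5693, -0.0745, 0.0777]
ee_rot: [2.62, 0.0, 1.402]
wrist_force: [-1.7, -0.3, -0.5]
width: 0.056
```

```bash
python3 -c "
from h import *
where()"
```

```text
t 5.25 slot mm [ -5.1 -29.7  55.7] rot err [ 0.002  0.    -0.001] F [-1.7 -0.3 -0.5] w 0.056
```

step_arm(increments="0 0 0 0 0 0; 0 0 0 0 0 0; 0 0 0 0 0 0; 0 0 0 0 0 0; 0 0 0 0 0 0", claw=-1)

```text
time: 5.75
tool_pos: [0.5695, -0.0742, 0.0778]
ee_rot: [2.62, -0.0, 1.403]
wrist_force: [-0.5, 1.1, 0.1]
width: 0.092
```

step_arm(increments="0.9 0 0 0 0 0; 0.9 0 0 0 0 0; 0.9 0 0 0 0 0; 0.9 0 0 0 0 0; 0.9 0 0 0 0 0")

```text
time: 6.25
tool_pos: [0.577, -0.0295, 0.0777]
ee_rot: [2.62, -0.0, 1.402]
wrist_force: [0.3, 0.3, -0.5]
width: 0.0937
```

step_arm(increments="0 0 0.3 0 0 0; 0 0 0.3 0 0 0; 0 0 0 0 0 0; 0 0 0 0 0 0")

```text
time: 6.65
tool_pos: [0.5796, -0.0308, 0.0721]
ee_rot: [2.621, -0.0, 1.402]
wrist_force: [0.0, 0.4, 0.6]
width: 0.094
```

```bash
python3 -c "
from h import *
where()"
```

```text
t 6.65 slot mm [-5.5 15.1 49.5] rot err [ 0.003  0.001 -0.001] F [0.  0.4 0.6] w 0.094
```

step_arm(increments="0.05 0 0 0 0 0; 0 0 0 0 0 0; 0 0 0 0 0 0; 0 0 0 0 0 0; 0 0 0 0 0 0", claw=1)

```text
time: 7.15
tool_pos: [0.5797, -0.0298, 0.0723]
ee_rot: [2.621, -0.0, 1.402]
wrist_force: [-1.1, 0.4, -0.4]
width: 0.0578
```

step_arm(increments="0 0 0 0 0 0; 0 0 0 0 0 0; 0.2 0 0 0 0 0; 0.2 0 0 0 0 0; 0.2 0 0 0 0 0")

```text
time: 7.65
tool_pos: [0.5809, -0.0238, 0.0723]
ee_rot: [2.621, 0.0, 1.402]
wrist_force: [-1.4, -1.2, -0.0]
width: 0.056
```

step_arm(increments="0.2 0 0 0 0 0; 0.2 0 0 0 0 0; 0.2 0 0 0 0 0; 0.2 0 0 0 0 0; 0 0 0 0 0 0")

```text
time: 8.15
tool_pos: [0.5822, -0.0156, 0.0723]
ee_rot: [2.621, -0.001, 1.403]
wrist_force: [-0.4, -0.7, -1.4]
width: 0.0556
```

```bash
python3 -c "
from h import *
where()"
```

```text
t 8.15 slot mm [-5.4 30.5 49.6] rot err [ 0.003  0.001 -0.001] F [-0.4 -0.7 -1.4] w 0.0556
```

step_arm(increments="0 0 0 0 0 0; 0 0 0 0 0 0; 0 0 0 0 0 0; 0 0 0 0 0 0; 0 0 0 0 0 0", claw=-1)

```text
time: 8.65
tool_pos: [0.5824, -0.0161, 0.0726]
ee_rot: [2.62, -0.0, 1.402]
wrist_force: [0.0, -0.5, 0.0]
width: 0.092
```

step_arm(increments="0 0 -2 0 0 0; 0 0 -2.5 0 0 0; 0 0 -2.5 0 0 0; 0 0 -2.5 0 0 0; 0 0 -1.5 0 0 0")

```text
time: 9.15
tool_pos: [0.5284, -0.0068, 0.1704]
ee_rot: [2.617, -0.0, 1.402]
wrist_force: [-0.1, 0.5, -0.2]
width: 0.0941
```

Run:
```python
from h import *
t=cv2.imread("pics/top0.png");c=cv2.resize(t[245:295,385:435],None,fx=8,fy=8,interpolation=cv2.INTER_CUBIC)
h=cv2.cvtColor(c,cv2.COLOR_BGR2HSV)
print("top",h[150,205],h[200,285],"side",h[120,140],"wood",h[350,200],h[60,300])
m=((h[:,:,1]>140)&(h[:,:,2]>105)).astype(np.uint8);m=cv2.morphologyEx(m,cv2.MORPH_CLOSE,np.ones((25,25),np.uint8))
cs,_=cv2.findContours(m,0,1);k=max(cs,key=cv2.contourArea)
b=cv2.boxPoints(cv2.minAreaRect(k))/8+[385,245]-.44
P=onz("top",b,.086);print(P.round(4),P.mean(0));d=np.diff(P,axis=0)
print(np.linalg.norm(d,axis=1),np.degrees(np.arctan2(d[:,1],d[:,0])))
where()
th=np.radians(13)
RD=R.from_matrix(np.c_[[-np.sin(th),np.cos(th),0],[np.cos(th),np.sin(th),0],[0,0,-1]])
plan(np.array([.4712,-.3167,.15]),RD,10)
```

```text
top [ 14 159 125] [ 14 157 114] side [ 15 142  88] wood [ 17 117 157] [ 17 116 162]
[[ 0.4944 -0.2987  0.086 ]
 [ 0.5026 -0.3234  0.086 ]
 [ 0.4488 -0.3374  0.086 ]
 [ 0.4408 -0.3129  0.086 ]] [ 0.47167009 -0.31810236  0.086     ]
[0.02604724 0.05560011 0.02571322] [ -71.60087566 -165.44250896  108.17815734]
t 9.15 slot mm [ -3.5  30.  161.9] rot err [-0.001  0.001 -0.001] F [-0.1  0.5 -0.2] w 0.0941
d cm [ -5.72 -30.99  -2.04] step 3.1575167158212314 deg/row 3.7473542451442494
-3.15 -0.14 0.15 0.052 0.010 -0.039; -3.14 -0.25 0.13 0.052 0.010 -0.039; -3.13 -0.37 0.11 0.052 0.010 -0.039; -3.12 -0.48 0.10 0.052 0.010 -0.039; -3.10 -0.60 0.10 0.052 0.010 -0.039
-3.07 -0.71 0.10 0.052 0.010 -0.039; -3.05 -0.83 0.11 0.052 0.010 -0.039; -3.01 -0.94 0.13 0.052 0.010 -0.039; -2.98 -1.05 0.15 0.052 0.010 -0.039; -2.93 -1.15 0.17 0.052 0.010 -0.039
```

case_m's top face measures 26.0 x 55.6 mm, which fits. Its yaw is about 15° and its centre (0.4715, -0.3172).

step_arm(increments="-3.15 -0.14 0.05 0.052 0.010 -0.039; -3.14 -0.25 0.05 0.052 0.010 -0.039; -3.13 -0.37 0.05 0.052 0.010 -0.039; -3.12 -0.48 0.10 0.052 0.010 -0.039; -3.10 -0.60 0.10 0.052 0.010 -0.039")

```text
time: 9.65
tool_pos: [0.4983, -0.1632, 0.1606]
ee_rot: [2.885, 0.028, 1.602]
wrist_force: [0.1, 0.0, -0.2]
width: 0.0939
```

step_arm(increments="-3.07 -0.71 0.10 0.052 0.010 -0.046; -3.05 -0.83 0.11 0.052 0.010 -0.046; -3.01 -0.94 0.13 0.052 0.010 -0.046; -2.98 -1.05 0.15 0.052 0.010 -0.046; -2.93 -1.15 0.17 0.052 0.010 -0.046")

```text
time: 10.15
tool_pos: [0.4721, -0.3186, 0.1508]
ee_rot: [-3.132, 0.006, 1.836]
wrist_force: [0.9, -0.3, -0.3]
width: 0.0941
```

step_arm(increments="0 0 0 0 0 0; 0 0 0 0 0 0; 0 0 0 0 0 0")

```text
time: 10.45
tool_pos: [0.4723, -0.3162, 0.1509]
ee_rot: [-3.134, 0.006, 1.835]
wrist_force: [-0.6, -0.4, -0.3]
width: 0.0941
```

Run:
```python
from h import *
where()
th=np.radians(15)
RD=R.from_matrix(np.c_[[-np.sin(th),np.cos(th),0],[np.cos(th),np.sin(th),0],[0,0,-1]])
plan(np.array([.4714,-.3170,.047]),RD,7)
```

```text
t 10.45 slot mm [ -15.9 -284.4  146.5] rot err [ 0.521  0.106 -0.426] F [-0.6 -0.4 -0.3] w 0.0941
d cm [ -0.09  -0.08 -10.39] step 1.4841546828350982 deg/row 0.08064682275583122
0.00 -0.00 1.48 -0.001 0.001 0.000; 0.00 -0.01 1.48 -0.001 0.001 0.000; -0.00 -0.01 1.48 -0.001 0.001 0.000; -0.00 -0.01 1.48 -0.001 0.001 0.000; -0.00 -0.01 1.48 -0.001 0.001 0.000
-0.00 -0.01 1.48 -0.001 0.001 0.000; -0.01 -0.01 1.48 -0.001 0.001 0.000
```

step_arm(increments="0 0 1.5 -0.007 0.006 0; -0.05 -0.05 1.5 0 0 0; 0 0 1.5 0 0 0; 0 0 1.5 0 0 0; 0 0 1.5 0 0 0")

```text
time: 10.95
tool_pos: [0.4714, -0.3172, 0.0738]
ee_rot: [-3.14, -0.001, 1.835]
wrist_force: [0.3, -0.1, 0.4]
width: 0.094
```

step_arm(increments="0 0 1.5 0 0 0; 0 0 1.3 0 0 0; 0 0 0 0 0 0; 0 0 0 0 0 0; 0 0 0 0 0 0")

```text
time: 11.45
tool_pos: [0.4724, -0.3183, 0.0487]
ee_rot: [3.141, 0.002, 1.835]
wrist_force: [-1.0, 0.1, 0.3]
width: 0.0941
```

Run:
```python
from h import *
o,p,r=now();print(p,o["ee_rot"],o["wrist_force"])
a=snapshot("side")[250:370,180:340,::-1]
b=snapshot("top")[170:290,230:390,::-1]
cv2.imwrite("pics/s2.png",cv2.resize(np.hstack([a,b]),None,fx=2.5,fy=2.5,interpolation=cv2.INTER_CUBIC))
```

```text
[ 0.4724339  -0.31828785  0.04874616] [3.14124524e+00 2.06769615e-03 1.83510256e+00] [-0.96110605  0.06024053  0.33226383]
```

View pics/s2.png

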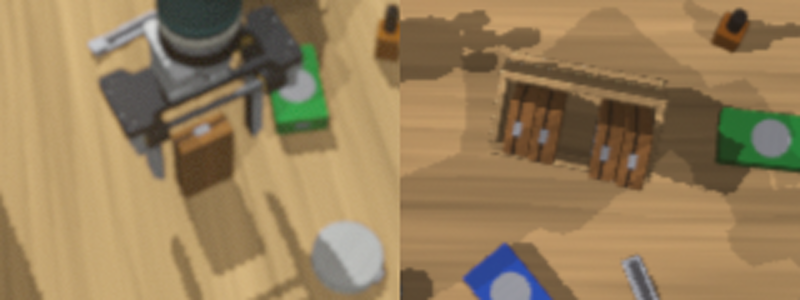

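The gap in the caddy is open, with pairs at clasps (517,128)/(543,135) and (604,152)/(632,160), all straight. The fingers straddle case_m at (200,155) in the side crop. Gripping it now, and measuring the gap from the clasps.

step_arm(increments="0 0 0 0 0 0; 0 0 0 0 0 0; 0 0 0 0 0 0; 0 0 0 0 0 0; 0 0 0 0 0 0", claw=1)

```text
time: 12.05
tool_pos: [0.4717, -0.3178, 0.0478]
ee_rot: [-3.141, 0.001, 1.835]
wrist_force: [0.4, 0.2, 1.0]
width: 0.0576
```

step_arm(increments="0 0 0 0 0 0; 0 0 0 0 0 0; 0 0 -1 0 0 0; 0 0 -3 0 0 0; 0 0 -4 0 0 0")

```text
time: 12.55
tool_pos: [0.4704, -0.3164, 0.1263]
ee_rot: [-3.138, -0.004, 1.835]
wrist_force: [1.3, -0.8, -2.3]
width: 0.0556
```

step_arm(increments="0 0 -4 0 0 0; 0 0 -4 0 0 0; 0 0 -1 0 0 0; 0 0 0 0 0 0; 0 0 0 0 0 0")

```text
time: 13.05
tool_pos: [0.4712, -0.3171, 0.2154]
ee_rot: [-3.139, -0.002, 1.835]
wrist_force: [0.1, 0.0, -2.3]
width: 0.0559
```

Run:
```python
from h import *
where()
t=snapshot("top")[:,:,::-1].copy();cv2.imwrite("pics/t3.png",t)
x0,y0,x1,y1=268,208,328,242
c=t[y0:y1,x0:x1].astype(int);m=((c[:,:,0]>c[:,:,2]-5)&(c.sum(2)>270)).astype(np.uint8);m=cv2.dilate(m,np.ones((3,3),np.uint8))
w=np.clip(c[:,:,0]-c[:,:,2]+40,0,None)*m
n,l,st,ce=cv2.connectedComponentsWithStats(m);yy,xx=np.mgrid[y0:y1,x0:x1]
B=sorted([((xx*(k:=(l==i)*w)).sum()/k.sum(),(yy*k).sum()/k.sum()) for i in range(1,n) if st[i,4]>6]);print(B)
H=[.070,.078,.094,.102]
Q=np.array([S.T@(onz("top",b,.029+.866*h)[0]-O)*1e3 for b,h in zip(B,H)]);print(Q.round(1))
print("gap edges",Q[1,1]-13,Q[2,1]+13,"centre",(Q[1,1]+Q[2,1])/2,"expected tool s 30.5, l -29.7")
yc=(Q[1,1]+Q[2,1])/2
plan(slot(-4,yc,140),RT,14)
```

```text
t 13.05 slot mm [  15.5 -285.4  202.8] rot err [ 0.519  0.115 -0.424] F [ 0.1  0.  -2.3] w 0.0559
[(np.float64(276.37520661157026), np.float64(221.2198347107438)), (np.float64(286.88403361344535), np.float64(224.02689075630252)), (np.float64(311.4051593323217), np.float64(230.96661608497723)), (np.float64(322.3965517241379), np.float64(234.13322884012538))]
[[ -6.5  56.5  70.3]
 [ -6.1  30.1  78.1]
 [ -6.7 -30.1  94.4]
 [ -6.7 -56.4 102.4]]
gap edges 17.090215930665956 -17.148014369043906 centre -0.028899219188975422 expected tool s 30.5, l -29.7
d cm [ 6.28 27.86 -6.33] step 2.0893048263884917 deg/row 2.7850627454539296
1.80 0.95 0.46 -0.037 -0.008 0.030; 1.83 0.88 0.47 -0.037 -0.008 0.030; 1.86 0.81 0.49 -0.037 -0.008 0.030; 1.89 0.73 0.50 -0.037 -0.008 0.030; 1.92 0.66 0.51 -0.037 -0.008 0.030
1.94 0.58 0.52 -0.037 -0.008 0.030; 1.96 0.50 0.52 -0.037 -0.008 0.030; 1.98 0.42 0.53 -0.037 -0.008 0.030; 1.99 0.34 0.52 -0.037 -0.008 0.030; 2.01 0.26 0.52 -0.037 -0.008 0.030
2.02 0.18 0.51 -0.037 -0.008 0.030; 2.03 0.10 0.50 -0.037 -0.008 0.030; 2.03 0.02 0.48 -0.037 -0.008 0.030; 2.04 -0.06 0.47 -0.037 -0.008 0.030
```

Run:
```python
from h import *
plan(slot(-3.5,0,180),RT,15)
```

```text
d cm [ 4.35 28.19 -2.84] step 1.9110855129979385 deg/row 2.599391895757001
1.74 0.77 0.19 -0.035 -0.008 0.028; 1.76 0.72 0.21 -0.035 -0.008 0.028; 1.78 0.66 0.22 -0.035 -0.008 0.028; 1.80 0.60 0.22 -0.035 -0.008 0.028; 1.82 0.54 0.23 -0.035 -0.008 0.028
1.83 0.48 0.23 -0.035 -0.008 0.028; 1.85 0.42 0.23 -0.035 -0.008 0.028; 1.86 0.36 0.23 -0.035 -0.008 0.028; 1.87 0.30 0.23 -0.035 -0.008 0.028; 1.88 0.24 0.22 -0.035 -0.008 0.028
1.89 0.18 0.22 -0.035 -0.008 0.028; 1.90 0.12 0.21 -0.035 -0.008 0.028; 1.90 0.06 0.20 -0.035 -0.008 0.028; 1.90 -0.00 0.18 -0.035 -0.008 0.028; 1.90 -0.06 0.17 -0.035 -0.008 0.028
```

step_arm(increments="1.74 0.77 0.19 -0.035 -0.008 0.028; 1.76 0.72 0.21 -0.035 -0.008 0.028; 1.78 0.66 0.22 -0.035 -0.008 0.028; 1.80 0.60 0.22 -0.035 -0.008 0.028; 1.82 0.54 0.23 -0.035 -0.008 0.028")

```text
time: 13.6
tool_pos: [0.4853, -0.2223, 0.2044]
ee_rot: [2.968, 0.024, 1.691]
wrist_force: [-0.0, -0.3, -0.8]
width: 0.0556
```

step_arm(increments="1.83 0.48 0.23 -0.035 -0.008 0.028; 1.85 0.42 0.23 -0.035 -0.008 0.028; 1.86 0.36 0.23 -0.035 -0.008 0.028; 1.87 0.30 0.23 -0.035 -0.008 0.028; 1.88 0.24 0.22 -0.035 -0.008 0.028")

```text
time: 14.1
tool_pos: [0.4993, -0.1286, 0.1945]
ee_rot: [2.79, 0.027, 1.545]
wrist_force: [0.6, 0.4, -0.4]
width: 0.0561
```

step_arm(increments="1.89 0.18 0.22 -0.035 -0.008 0.028; 1.90 0.12 0.21 -0.035 -0.008 0.028; 1.90 0.06 0.20 -0.035 -0.008 0.028; 1.90 0 0.18 -0.035 -0.008 0.028; 1.90 -0.06 0.17 -0.035 -0.008 0.028")

```text
time: 14.6
tool_pos: [0.5136, -0.0351, 0.1843]
ee_rot: [2.612, 0.005, 1.402]
wrist_force: [0.3, 0.1, -1.5]
width: 0.0561
```

step_arm(increments="0 0 0 0 0 0; 0 0 0 0 0 0; 0 0 0 0 0 0")

```text
time: 14.9
tool_pos: [0.5151, -0.0366, 0.1872]
ee_rot: [2.61, 0.006, 1.403]
wrist_force: [-0.6, 0.1, -1.9]
width: 0.0558
```

Run:
```python
from h import *
where()
a=snapshot("side")[140:280,200:360,::-1];b=snapshot("top")[170:310,230:390,::-1]
cv2.imwrite("pics/s3.png",cv2.resize(np.hstack([a,b]),None,fx=2.5,fy=2.5,interpolation=cv2.INTER_CUBIC))
```

```text
t 14.9 slot mm [ -2.2  -1.5 180.5] rot err [-0.008 -0.004 -0.005] F [-0.6  0.1 -1.9] w 0.0558
```

View pics/s3.png

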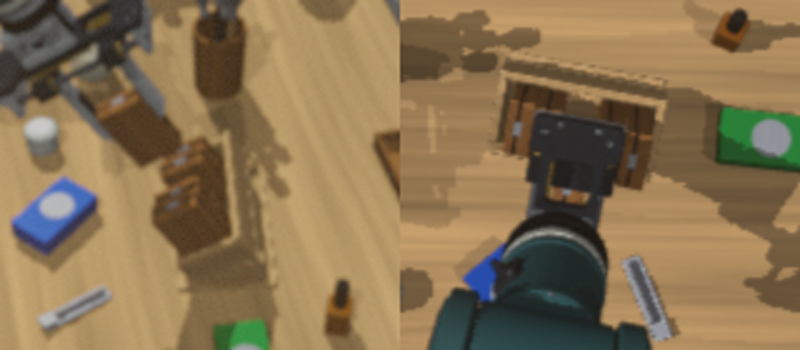

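case_m is held square and leaning with the slot, clasp at (117,100) in the side crop, above the open gap. I'll check its offset in the jaws from that clasp.

Run:
```python
from h import *
where()
t=snapshot("side")[:,:,::-1]
x0,y0,x1,y1=237,170,257,190
c=t[y0:y1,x0:x1].astype(int);d=c[:,:,0]-c[:,:,2]
m=cv2.dilate(((d>-5)&(c.sum(2)>230)).astype(np.uint8),np.ones((3,3),np.uint8));w=np.clip(d+40,0,None)*m
n,l,st,ce=cv2.connectedComponentsWithStats(m);yy,xx=np.mgrid[y0:y1,x0:x1]
for i in range(1,n):
    k=(l==i)*w;uv=np.array([(xx*k).sum()/k.sum(),(yy*k).sum()/k.sum()])
    e,dd=ray("side",uv);dd=dd[0]
    for z in(.217,.219): print(st[i,4],uv.round(1),(S.T@(e+dd*((z-(e-O)@S[:,2])/(dd@S[:,2]))-S.T@O)*1e3).round(1))
```

```text
t 15.0 slot mm [ -1.4  -1.8 181. ] rot err [-0.01  -0.005 -0.004] F [ 0.5  0.5 -0.3] w 0.0558
28 [254.4 172.1] [246.2 -72.1 442.2]
28 [254.4 172.1] [247.4 -74.8 444.2]
6 [237.4 188.1] [ 192.8 -102.4  442.2]
6 [237.4 188.1] [ 194.1 -105.   444.2]
```

Run:
```python
from h import *
where()
t=snapshot("side")[:,:,::-1]
x0,y0,x1,y1=241,176,252,185
c=t[y0:y1,x0:x1].astype(int);d=c[:,:,0]-c[:,:,2];print(d)
w=np.clip(d-np.median(d)-15,0,None);yy,xx=np.mgrid[y0:y1,x0:x1];uv=np.array([(xx*w).sum(),(yy*w).sum()])/w.sum()
e,dd=ray("side",uv);dd=dd[0]
for z in(.217,.219): print(uv,(S.T@(e+dd*(z-(e-O)@S[:,2])/(dd@S[:,2])-O)*1e3).round(1))
```

```text
t 15.05 slot mm [ -1.2  -1.8 181.2] rot err [-0.01  -0.005 -0.004] F [-0.6  0.4 -1.1] w 0.0559
[[-51 -47 -47 -42 -48 -49 -54 -62 -71 -84 -84]
 [-46 -45 -47 -50 -54 -56 -58 -58 -68 -76 -74]
 [-46 -47 -55 -57 -56 -46 -36 -32 -39 -59 -75]
 [-53 -61 -66 -62 -40 -23 -15 -15 -29 -55 -78]
 [-70 -77 -75 -53 -28 -14 -16 -26 -46 -67 -84]
 [-82 -79 -75 -52 -34 -31 -39 -55 -67 -76 -75]
 [-75 -76 -75 -68 -60 -61 -69 -78 -77 -68 -62]
 [-73 -75 -78 -83 -81 -81 -81 -70 -67 -56 -52]
 [-77 -79 -81 -81 -76 -72 -67 -58 -53 -44 -50]]
[246.8740458  179.48091603] [ -2.1   4.  217. ]
[246.8740458  179.48091603] [ -0.9   1.4 219. ]
```

step_arm(increments="0 -0.1 0.7 0.010 0.005 0.004; 0 -0.1 0.7 0 0 0; 0 0 0.7 0 0 0; 0 0 0 0 0 0; 0 0 0 0 0 0")

```text
time: 15.6
tool_pos: [0.524, -0.0374, 0.1685]
ee_rot: [2.619, -0.001, 1.403]
wrist_force: [0.5, 0.1, -1.1]
width: 0.0559
```

```bash
python3 -c "
from h import *
where()"
```

```text
t 15.6 slot mm [ -3.8  -0.9 159.8] rot err [ 0.001  0.001 -0.001] F [ 0.5  0.1 -1.1] w 0.0559
```

step_arm(increments="-0.1 0 1 0 0 0; 0 0 1 0 0 0; 0 0 1 0 0 0; 0 0 1 0 0 0; 0 0 0 0 0 0")

```text
time: 16.1
tool_pos: [0.5429, -0.0417, 0.1318]
ee_rot: [2.622, -0.001, 1.402]
wrist_force: [-0.6, 0.8, -1.9]
width: 0.0556
```

Run:
```python
from h import *
where()
a=snapshot("side")[140:280,200:360,::-1];b=snapshot("top")[170:310,230:390,::-1]
cv2.imwrite("pics/s4.png",cv2.resize(np.hstack([a,b]),None,fx=2.5,fy=2.5,interpolation=cv2.INTER_CUBIC))
```

```text
t 16.1 slot mm [ -5.4  -1.8 118.3] rot err [ 0.004  0.001 -0.001] F [-0.6  0.8 -1.9] w 0.0556
```

View pics/s4.png

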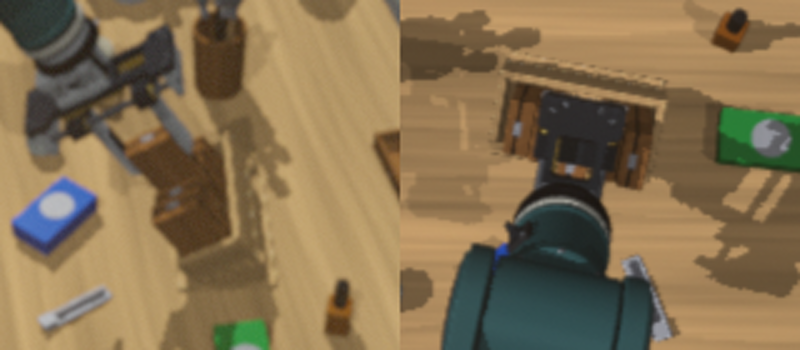

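case_m is entering the gap cleanly between the pairs, clasp at (150,138) in the side crop. x is a little forward, so I'll shift back 2 mm and continue.

step_arm(increments="0 0.2 0.8 -0.004 0 0; 0 0 1 0 0 0; 0 0 1 0 0 0; 0 0 1 0 0 0; 0 0 0 0 0 0")

```text
time: 16.7
tool_pos: [0.5634, -0.0451, 0.0999]
ee_rot: [2.618, -0.001, 1.402]
wrist_force: [-0.3, -0.1, -1.3]
width: 0.0559
```

step_arm(increments="0 0 0.6 0 0 0; 0 0 0.6 0 0 0; 0 0 0.5 0 0 0; 0 0 0 0 0 0; 0 0 0 0 0 0")

```text
time: 17.2
tool_pos: [0.5727, -0.0467, 0.0879]
ee_rot: [2.614, -0.001, 1.403]
wrist_force: [0.2, -0.1, -1.0]
width: 0.0558
```

```bash
python3 -c "
from h import *
where()"
```

```text
t 17.2 slot mm [-1.2 -1.7 65.3] rot err [-0.004  0.001 -0.001] F [ 0.2 -0.1 -1. ] w 0.0558
```

step_arm(increments="0 -0.1 0.4 0.004 0 0; 0 -0.1 0.4 0 0 0; 0 0 0.4 0 0 0; 0 0 0 0 0 0; 0 0 0 0 0 0")

```text
time: 17.7
tool_pos: [0.5768, -0.0474, 0.0763]
ee_rot: [2.618, -0.001, 1.402]
wrist_force: [-0.8, 0.3, -1.8]
width: 0.0557
```

```bash
python3 -c "
from h import *
where()"
```

```text
t 17.7 slot mm [-3.3 -1.7 53.1] rot err [ 0.     0.001 -0.001] F [-0.8  0.3 -1.8] w 0.0557
```

Foot is about 5 mm above the floor. Lowering slowly to contact.

step_arm(increments="0 0 0.15 0 0 0; 0 0 0.1 0 0 0; 0 0 0.1 0 0 0; 0 0 0 0 0 0")

```text
time: 18.1
tool_pos: [0.5786, -0.0477, 0.0734]
ee_rot: [2.618, -0.001, 1.402]
wrist_force: [0.4, 0.9, -1.4]
width: 0.0557
```

step_arm(increments="0 0 0.1 0 0 0; 0 0 0 0 0 0; 0 0 0 0 0 0")

```text
time: 18.4
tool_pos: [0.5791, -0.0478, 0.0727]
ee_rot: [2.618, -0.001, 1.402]
wrist_force: [-0.0, -0.3, -1.9]
width: 0.0557
```

```bash
python3 -c "
from h import *
where()"
```

```text
t 18.4 slot mm [-3.1 -1.7 48.8] rot err [-0.     0.001 -0.001] F [-0.  -0.3 -1.9] w 0.0557
```

step_arm(increments="0 0 0.1 0 0 0; 0 0 0 0 0 0; 0 0 0 0 0 0")

```text
time: 18.7
tool_pos: [0.5795, -0.0478, 0.0728]
ee_rot: [2.618, -0.001, 1.403]
wrist_force: [-5.7, 1.4, 4.0]
width: 0.0559
```

step_arm(increments="0 0 0.1 0 0 0; 0 0 0 0 0 0; 0 0 0 0 0 0")

```text
time: 19.0
tool_pos: [0.5799, -0.0478, 0.073]
ee_rot: [2.617, -0.0, 1.403]
wrist_force: [-11.8, 1.1, 10.7]
width: 0.056
```

```bash
python3 -c "
from h import *
where()"
```

```text
t 19.0 slot mm [-2.4 -1.6 48.7] rot err [-0.001  0.001 -0.001] F [-11.8   1.1  10.7] w 0.056
```

Contact came at slot z = 48.7 mm, with the grip 47.8 mm above the foot, so the foot is on the floor to within 1 mm. Easing off the push, then releasing.

step_arm(increments="0 0 -0.15 0 0 0; 0 0 0 0 0 0")

```text
time: 19.2
tool_pos: [0.5796, -0.0478, 0.0729]
ee_rot: [2.616, -0.001, 1.403]
wrist_force: [-3.5, 1.5, 2.6]
width: 0.0558
```

step_arm(increments="0 0 0 0 0 0; 0 0 0 0 0 0; 0 0 0 0 0 0; 0 0 0 0 0 0; 0 0 0 0 0 0", claw=-1)

```text
time: 19.7
tool_pos: [0.5794, -0.0478, 0.0723]
ee_rot: [2.618, -0.001, 1.402]
wrist_force: [0.8, -0.1, 0.1]
width: 0.0916
```

step_arm(increments="0 0 0 0 0 0; 0 0 -1 0 0 0; 0 0 -2 0 0 0; 0 0 -3 0 0 0; 0 0 -4 0 0 0")

```text
time: 20.2
tool_pos: [0.5284, -0.0392, 0.1583]
ee_rot: [2.621, -0.001, 1.402]
wrist_force: [0.1, -0.0, -0.5]
width: 0.0939
```

step_arm(increments="0 0 -4 0 0 0; 0 0 -4 0 0 0; -3 0 -3 0 0 0; -5 0 0 0 0 0; -5 0 0 0 0 0")

```text
time: 20.7
tool_pos: [0.4538, -0.1588, 0.2577]
ee_rot: [2.611, 0.002, 1.406]
wrist_force: [1.3, -0.0, -0.9]
width: 0.0942
```

step_arm(increments="-5 0 0 0 0 0; -5 0 0 0 0 0; -3 0 0 0 0 0; 0 0 0 0 0 0; 0 0 0 0 0 0")

```text
time: 21.2
tool_pos: [0.4318, -0.2868, 0.2542]
ee_rot: [2.618, -0.001, 1.401]
wrist_force: [-0.4, -0.6, 0.2]
width: 0.094
```

Run:
```python
from h import *
where()
a=snapshot("side")[150:270,220:340,::-1];t=snapshot("top")[:,:,::-1].copy();b=t[180:260,255:345]
cv2.imwrite("pics/t5.png",t)
cv2.imwrite("pics/s5.png",np.hstack([cv2.resize(a,(360,360),interpolation=cv2.INTER_CUBIC),cv2.resize(b,(405,360),interpolation=cv2.INTER_CUBIC)]))
x0,y0,x1,y1=268,208,328,242
c=t[y0:y1,x0:x1].astype(int);m=((c[:,:,0]>c[:,:,2]-5)&(c.sum(2)>270)).astype(np.uint8);m=cv2.dilate(m,np.ones((3,3),np.uint8))
w=np.clip(c[:,:,0]-c[:,:,2]+40,0,None)*m
n,l,st,ce=cv2.connectedComponentsWithStats(m);yy,xx=np.mgrid[y0:y1,x0:x1]
B=sorted([((xx*(k:=(l==i)*w)).sum()/k.sum(),(yy*k).sum()/k.sum()) for i in range(1,n) if st[i,4]>6])
for b_,h in zip(B,[.070,.078,.086,.094,.102]): print((S.T@(onz("top",b_,.029+.866*h)[0]-O)*1e3).round(1))
```

```text
t 21.2 slot mm [  -3.1 -262.2  258.4] rot err [-0.     0.001  0.   ] F [-0.4 -0.6  0.2] w 0.094
[-6.5 56.5 70.3]
[-6.1 30.2 78.1]
[-6.3  0.2 86.1]
[ -6.6 -30.2  94.4]
[ -6.8 -56.5 102.5]
```

View pics/s5.png

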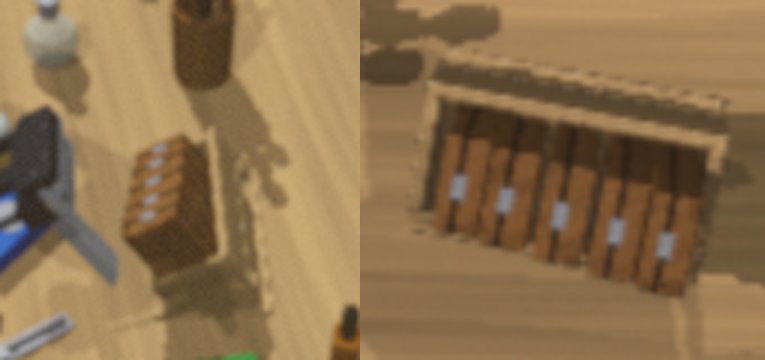

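All five stand straight in order, with clasps at (458,187), (506,200), (560,215), (616,231), (666,246) in the top crop. case_m is at x = -6.3, so it rests on the front board, with 4 mm free on each side. One last check on the bystanders before I hand in.

Run:
```python
from h import *
a=cv2.imread("pics/top0.png");b=cv2.imread("pics/t5.png")
for n,(u,v) in dict(perfume=(173,250),balm=(222,286),clip=(330,290),cup=(200,185),polish=(363,182),jar=(110,216),compact=(450,228),blue1=(275,288),green=(377,225)).items():
    A=cv2.cvtColor(a[v-18:v+18,u-18:u+18],6).astype(np.float32);B=cv2.cvtColor(b[v-18:v+18,u-18:u+18],6).astype(np.float32)
    print(n,"mean diff",cv2.absdiff(A,B).mean().round(1),"shift px",np.round(cv2.phaseCorrelate(A,B,cv2.createHanningWindow((36,36),cv2.CV_32F))[0],2))
print(close_job())
```

```text
perfume mean diff 8.4 shift px [-0.03 -0.01]
balm mean diff 7.9 shift px [-0.05 -0.09]
clip mean diff 16.3 shift px [-0.28  0.1 ]
cup mean diff 1.9 shift px [0.01 0.09]
polish mean diff 2.9 shift px [0.02 0.03]
jar mean diff 2.3 shift px [-0.01  0.07]
compact mean diff 3.3 shift px [ 0.01 -0.01]
blue1 mean diff 9.5 shift px [-0.07  0.03]
green mean diff 5.4 shift px [0.05 0.04]
the job is handed in; nothing more can be done
None
```

The loose palette (case_m) is in the caddy, and all five now stand straight in order of height. I handed the job in at about 21 s of the 61 s allowed.

**What I did:** I gripped case_l by its narrow edges and slid it right 18 mm, which moved case_xl along with it. Then I slid case_s left 15 mm with case_xs, opening a gap of about 34 mm. I lowered case_m in, leaning with the slot, until it touched the floor with about 15 N of push. I eased most of that off before letting go and backing away.

**Last checks:**
- **Palette positions:** From left to right the palettes are at y = 56.5, 30.2, 0.2, -30.2 and -56.5 mm in the slot. That leaves case_m about 4 mm free on each side, and all five rest on the front board (x between -6.1 and -6.8 mm).
- **Fully home:** Floor contact came 0.9 mm higher than the grip height predicted, which is within measuring error. The board tops are much higher, so case_m is on the floor.
- **Other objects:** None of the nine I compared in the top view (the seven named bystanders, one blue and the green lookalike) had moved. The hair clip showed the largest apparent shift, 0.3 px or about 0.7 mm. I put that down to the arm's shadow across it, as nothing went near it. I did not compare the second blue box or the items at the back of the shelf; the arm did not go near those either.

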